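# Gather the loose nuts in the tote's pouring corner

## Robot

A 7-joint arm with a two-finger parallel gripper is mounted at the origin on the work surface. World frame = base frame: x ahead of the robot, y to its left, z up, the work surface at z = 0. Lengths are in m, angles in rad, forces in N, time in s.
With the tool pointing down it reaches from about 0.425 to 0.925 m from the base axis. Payload 6.8 kg.
Tool frame: the origin (TCP) lies at the very end of the fingers, on their centre line; the grasp point (between the pads) lies 19 mm behind it; y points along the fingers, z is the direction in which the jaws open and shut, and the axes are right-handed (so a half turn about y gives the same grasp; the last joint's range is limited). The gripper opens to 85 mm and grips with 20 to 120 N. Pads are 22 mm wide; open, the fingers measure 114 mm over their backs; the gripper's body (76 mm by 85 mm) begins 54 mm behind the grasp point. The pads swing forward as they close: fully open they stand 13 mm farther back than shut.
Start: joints at [1.218, 0.477, 0.022, 1.555, -0.011, 1.109, -0.083], TCP at [0.164, -0.655, 0.231] pointing down, gripper open.
Joint ranges: [-2.96, 2.96], [-0.34, 2.1], [-1.41, 1.46], [0.24, 2.44], [-1.37, 4.51], [0.17, 1.92], [-2.96, 2.96]. Speed limits (rad/s): [2.39, 2.39, 3.14, 3.14, 3.14, 3.14, 3.14].

## Interface

Orientations are given as a rotation vector (axis times angle).
In Python, from bench import r gives the robot as it stands.
- The arm moves only by the tool drive_tool, never from a script. Its argument "series" is a list of rows, each a list of 7 numbers: the shift along the tool's x, y, z in mm, then the turn, a rotation vector about the tool's x, y, z in degrees, then the finger opening in mm, from 0 to 85.4. In form: [[tx, ty, tz, wx, wy, wz, grip], ...]. A call has 1 to 5 rows; each row is the pose to reach, as a shift and turn from the pose measured when the call began, along the tool's axes at that moment; what a row does not reach only later rows make up. A row lasts 1/10 s, in which the tool goes at most 50 mm and 8.59 degrees, less where a joint would pass 70% of its speed; a pose out of reach is approached as far as the arm can. A call with a gripper value outside its range is refused whole. The fingers move at their own pace and stop on an object; "squeeze" is the grip in N (left out, the last holds). Time passes only in rows, so rows that repeat a pose let the fingers close. It gives the time, the measured TCP pose, the force and the opening at its end, in the units of the state.
- r.get_obs(): the state, without advancing time (a new reading comes with each control period).
- r.grab_frame(name): name is "side" or "top" or "wrist"; returns a dict with "frame" (480x640x3 uint8, blue, green, red), "intrinsics" (3x3 intrinsics, pixels), "distortion" ([k1, k2, p1, p2, k3] as OpenCV has them; the pictures are not rectified), "rvec" (rotation vector, rad) and "tvec" (3), from world to camera coordinates, as OpenCV has them. Camera axes: x right, y down, z forward; pixel columns grow to the right and rows downward; lengths in m; the calibration is good to about 2 mm. A picture is of the moment at which its call begins. There is no depth.
- r.hand_in(): hands the job in, once; it reports no verdict.
The state is a dict: "clock": time; "joints": joint angles; "qvel": joint speeds; "tau": joint torques, N m; "tcp_pos": TCP position; "orientation": TCP orientation; "contact_force": force on the tool from outside, world axes, zero at the start; "moment": the same for the moment, N m; "grip_width": finger opening in m.
Only numpy, scipy, OpenCV 4.12 (cv2) and the standard library are available. Lean on these libraries where they do the work, as an engineer would, in place of code of your own. Each camera call takes 0.05 s, during which the arm holds its last target.

## Task

On the workshop bench stands a small covered parts tote with four loose nuts in it: lift the lid off by its knob and set it down flat on the bench, without dropping it. Then pick the tote up by its grip and tilt it until all four nuts have slid together into the corner with the pouring lip. Finish while still holding the tote still and clearly tilted like that, clear of the bench with that corner lowest, all nuts inside, with the hammer and file left where they lie and the vise not bumped.

Things in the scene. Friction and masses are not known exactly. Their poses are not given: they have to be found in the camera images.
- tote: Loose open grey sheet-metal tote, 0.25 kg, outside 98 (x) x 138 (y) x 50 mm high, walls and floor 4 mm. Origin: centre of underside, z up. Its grip is on the long +x wall, away from the robot (within 23 deg). At the -x +y corner (robot's side, left) the rim is cut down to 34 mm for 30 mm along both walls and a flat pouring lip sticks out 14 mm diagonally. Starts covered by the lid.
- tote_grip (a point): Point on the tote's grip, a black upright fin 14 mm thick (along the tote's y), standing out 40 mm from the +x wall (tote x 49 to 89 mm), from 8 to 50 mm above the tote's underside. This point: tote x = 69, y = 0, z = 35 mm. Pinch it from above, fingers on either side, closing along the tote's y. Axes as the tote's.
- tote_corner (a point): Inner corner of the tote at the pouring lip, at the top of its floor: tote x = -45 mm, y = +65 mm, z = 4 mm. Axes as the tote's.
- lid: Loose flat steel lid, 0.12 kg: plate 98 (x) x 138 (y) x 4 mm on a plug 82 x 122 mm, 6 mm deep, that sits in the tote's mouth with 4 mm play all round. Origin: centre of the plug's underside (44 mm above the tote's underside when closed, 0 when flat on the bench), z up, axes as the tote's when closed.
- lid_knob (a point): Point on the axis of the lid's upright black knob, a cylinder 24 mm in diameter and 30 mm high on the middle of the plate; this point is 21 mm above the plate's top and 31 mm above the lid's origin.
- nut1: Loose plain steel hex nut, 21 mm across the flats, 11 mm high, 24 g, oiled (friction about 0.18: it slides on slopes over some 12 deg, but needs 20 deg or more along a wall that it also leans on), lying flat in the tote at the start. Origin: centre of its underside.
- nut2: Loose plain steel hex nut, 21 mm across the flats, 11 mm high, 24 g, oiled (friction about 0.18: it slides on slopes over some 12 deg, but needs 20 deg or more along a wall that it also leans on), lying flat in the tote at the start. Origin: centre of its underside.
- nut3: Loose plain steel hex nut, 21 mm across the flats, 11 mm high, 24 g, oiled (friction about 0.18: it slides on slopes over some 12 deg, but needs 20 deg or more along a wall that it also leans on), lying flat in the tote at the start. Origin: centre of its underside.
- nut4: Loose plain steel hex nut, 21 mm across the flats, 11 mm high, 24 g, oiled (friction about 0.18: it slides on slopes over some 12 deg, but needs 20 deg or more along a wall that it also leans on), lying flat in the tote at the start. Origin: centre of its underside.
- vise: Blue bench vise bolted to the bench on the robot's left, holding a flat bar; about 0.34 (x) x 0.23 (y) x 0.18 m high. Origin: centre of its base's underside; the base is 150 x 170 mm. Not to be bumped.
- hammer: Loose hammer lying on the bench on the robot's right, 260 mm long, handle towards the robot, axis along its x. Origin: under its middle. To be left alone.
- file: Loose flat file with a wooden handle lying on the bench right of the hammer, 300 mm long, axis along its x. Origin: under its middle. To be left alone.

How it is judged:
By the outcome, as a careful person would: the job done as asked, in the order asked, and still so for the second after the job is handed in, while the arm keeps its last pose, push and grip.
It also fails if it takes over 64 s, if anything falls off the work surface, if the arm or the gripper's body presses on something with over 40 N, if the wrist force passes 120 N, or if a joint passes its speed limit or range.

## Working session

There is one attempt and no reset: what is moved stays moved. The work goes in short steps, Python scripts to look and compute and a tool call to move; the robot and the scene stay as the last step left them, time stands still between calls to the robot, and variables do not carry over. Pictures are saved under pics/ and viewed, and the job is handed in when it is done.

Besides the shell and the picture viewer there is one more tool, called after "Call:" in YAML: its name, and indented under it one key for each argument. drive_tool: Moves the arm, as the interface text tells. Its arguments: {"type":"object","properties":{"series":{"type":"array","items":{"type":"array","items":{"type":"number"}}},"squeeze":{"type":"number"}},"required":["series"]}

```bash
mkdir -p pics; ls
cat > h.py <<'E'
import numpy as np, cv2
from scipy.spatial.transform import Rotation as R
from bench import r
def grab(n,f):
    d=r.grab_frame(n); cv2.imwrite('pics/'+f,d['frame']); np.savez('pics/'+f+'.npz',**{k:np.array(v) for k,v in d.items()}); return d
def ray(d,uv,z):
    K=np.array(d['intrinsics'],float);D=np.array(d['distortion'],float)
    p=cv2.undistortPoints(np.array(uv,float).reshape(-1,1,2),K,D).reshape(-1,2)
    Rm=cv2.Rodrigues(np.array(d['rvec'],float))[0];t=np.array(d['tvec'],float).ravel()
    c=-Rm.T@t; v=np.c_[p,np.ones(len(p))]@Rm
    return c+v*((z-c[2])/v[:,2])[:,None]
def proj(d,P):
    return cv2.projectPoints(np.array(P,float).reshape(-1,1,3),np.array(d['rvec'],float),np.array(d['tvec'],float),np.array(d['intrinsics'],float),np.array(d['distortion'],float))[0].reshape(-1,2)
def load(f): return dict(np.load('pics/'+f+'.npz'))
E
python3 - <<'E'
from h import *
np.set_printoptions(precision=4,suppress=True)
for n in ['side','top','wrist']:
    d=grab(n,n+'0.png'); Rm=cv2.Rodrigues(np.array(d['rvec'],float))[0]; print(n,-Rm.T@np.array(d['tvec'],float).ravel())
print(r.get_obs())
E
```

```text
pics
side [0.4188 0.9286 0.602 ]
top [ 0.3829 -0.0064  1.2602]
wrist [ 0.2399 -0.6354  0.3717]
{'clock': 0.15, 'joints': array([ 1.2179,  0.4777,  0.0223,  1.5562, -0.0115,  1.1093, -0.0831]), 'qvel': array([-0.0008, -0.0041,  0.0018, -0.0026,  0.0009,  0.0007,  0.0002]), 'tau': array([  0.003 , -59.6925,   1.6102, -28.1488,   0.0126,   0.0066,
         0.    ]), 'tcp_pos': array([ 0.1635, -0.6544,  0.2305]), 'orientation': array([-0.2576,  2.0929, -2.0899]), 'contact_force': array([ 0.4617, -0.2714, -0.5743]), 'moment': array([ 0.0298, -0.036 , -0.0082]), 'grip_width': 0.08505857602196258}
```

View pics/top0.png

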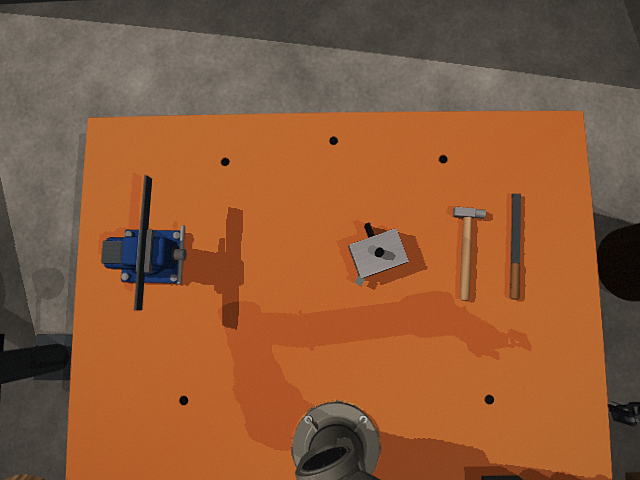

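View pics/side0.png

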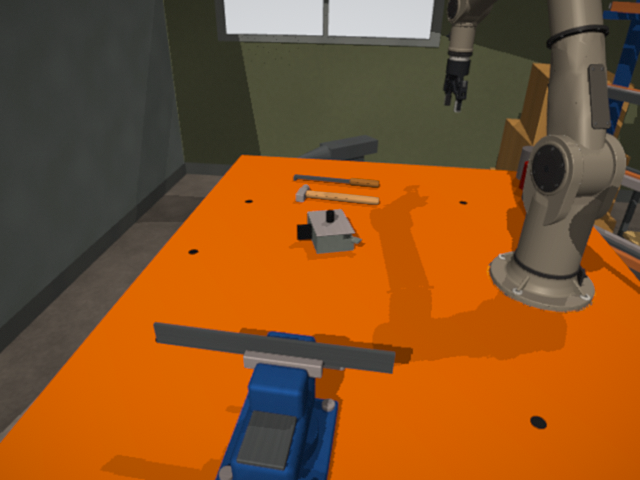

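View pics/wrist0.png

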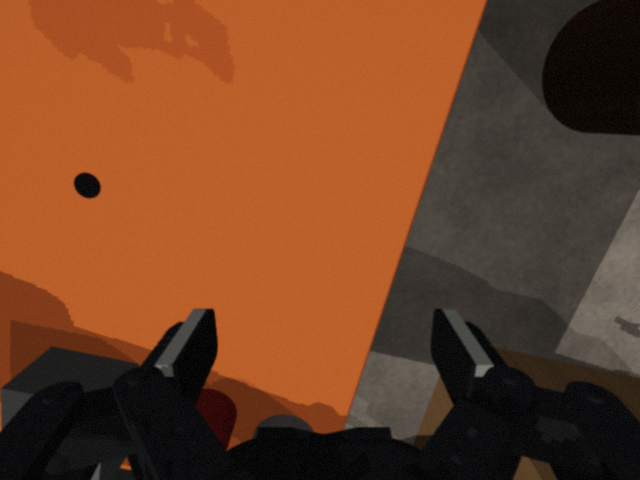

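The top view shows the tote at about (380,253), with the grip at (369,230) and the lip at (360,282). The vise is on the left around (145,250), and the hammer and file are on the right at x≈467 and 515. Next I'll measure the lid.

Run:
```python
from h import *
np.set_printoptions(precision=4,suppress=True)
d=load('top0.png');f=d['frame'];hsv=cv2.cvtColor(f,cv2.COLOR_BGR2HSV)
m=((hsv[...,1]<70)&(hsv[...,2]>90)).astype(np.uint8); roi=np.zeros_like(m);roi[215:300,335:425]=1;m*=roi
m=cv2.morphologyEx(m,cv2.MORPH_CLOSE,np.ones((13,13)))
m=cv2.morphologyEx(m,cv2.MORPH_OPEN,np.ones((9,9)))
c=max(cv2.findContours(m,0,1)[0],key=cv2.contourArea)
P=ray(d,c.reshape(-1,2),0.054)
(cc,s,a)=cv2.minAreaRect((P[:,:2]*1000).astype(np.float32));print('lid',cc,s,a)
b=cv2.boxPoints((cc,s,a));print(b)
k=((hsv[...,2]<45)).astype(np.uint8)*roi
n,l,st,ce=cv2.connectedComponentsWithStats(k)
for i in range(1,n):
  if st[i,4]>8: print(st[i],ce[i],'z84',ray(d,[ce[i]],0.084),'z50',ray(d,[ce[i]],0.05))
# hammer
for p in [(467,205),(467,300),(453,212),(487,212),(516,195),(515,298)]: print(p,ray(d,[p],0.015))
cv2.imwrite('pics/crop.png',cv2.resize(f[200:310,320:440],None,fx=6,fy=5,interpolation=cv2.INTER_NEAREST))
o=r.get_obs();print(R.from_rotvec(o['orientation']).as_matrix())
```

```text
lid (517.115234375, -115.99786376953125) (97.3228530883789, 144.58396911621094) 18.892669677734375
[[ 447.6675  -63.3569]
 [ 494.4832 -200.1516]
 [ 586.563  -168.6389]
 [ 539.7472  -31.8441]]
[365 223   9  14  80] [368.7125 229.775 ] z84 [[ 0.5763 -0.0925  0.084 ]] z50 [[ 0.5819 -0.095   0.05  ]]
[375 248   9   9  67] [379.     252.0746] z84 [[ 0.5162 -0.1186  0.084 ]] z50 [[ 0.52   -0.1219  0.05  ]]
(467, 205) [[ 0.6565 -0.3784  0.015 ]]
(467, 300) [[ 0.3885 -0.3658  0.015 ]]
(453, 212) [[ 0.6366 -0.3376  0.015 ]]
(487, 212) [[ 0.6358 -0.4343  0.015 ]]
(516, 195) [[ 0.6846 -0.5204  0.015 ]]
(515, 298) [[ 0.3926 -0.4996  0.015 ]]
[[-0.9702 -0.0004  0.2424]
 [-0.2424  0.0014 -0.9702]
 [ 0.0001 -1.     -0.0015]]
```

View pics/crop.png

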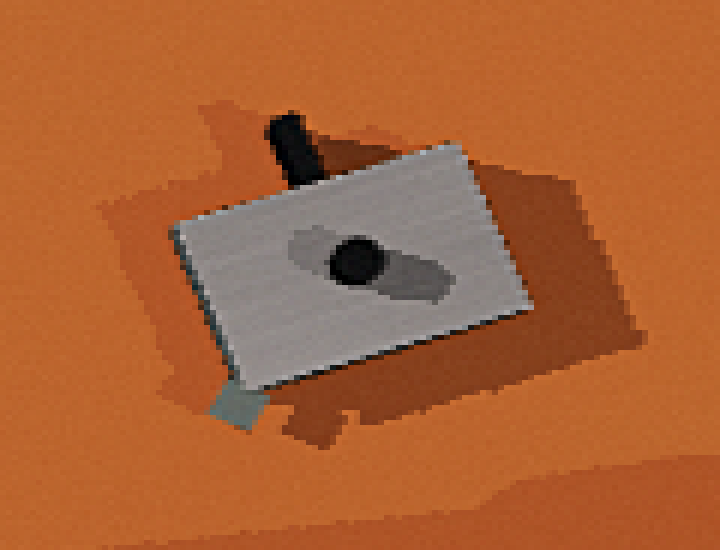

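The fin direction and the lid edge both put the tote yaw at about 19°. The knob axis is near (0.5165, -0.1175). I'll first go above the knob at z 0.20.

```bash
cat >> h.py <<'E'
np.set_printoptions(precision=4,suppress=True)
def go(pos,Rt=None,yaw=None,n=5):
    o=r.get_obs();R0=R.from_rotvec(o['orientation']);p=np.array(o['tcp_pos'])
    if yaw is not None: Rt=down(yaw)
    if Rt is None: Rt=R0
    s=R0.inv().apply(np.array(pos)-p)*1000; w=(R0.inv()*Rt).as_rotvec(degrees=True)
    print('t',o['clock'],'shift',s.round(1),'turn',w.round(2),'|',np.linalg.norm(s).round(),np.linalg.norm(w).round(1))
    return s,w
def down(yaw): # tool y down, tool z = -tote y, tool x = -tote x
    c,s=np.cos(np.radians(yaw)),np.sin(np.radians(yaw))
    return R.from_matrix(np.array([[-c,0,s],[-s,0,-c],[0,-1,0]]))
E
python3 -c "
from h import *
print(down(14.03).as_matrix()); go([.5165,-.1175,.20],yaw=19)"
```

```text
[[-0.9702  0.      0.2424]
 [-0.2424  0.     -0.9702]
 [ 0.     -1.     -0.    ]]
t 0.15 shift [-472.6   31.1 -435.3] turn [ 0.08 -4.97  0.  ] | 643.0 5.0
```

Call:
drive_tool:
  series:
    - [-34,2,-31,0,-1,0,85]
    - [-68,4,-62,0,-1,0,85]
    - [-102,6,-94,0,-1.5,0,85]
    - [-136,9,-125,0,-2,0,85]
    - [-170,11,-157,0,-2,0,85]

```text
clock: 0.65
tcp_pos: [0.291, -0.4591, 0.2194]
orientation: [-0.292, 2.073, -2.07]
contact_force: [1.1, -0.6, -0.6]
grip_width: 0.085
```

```bash
python3 -c "
from h import *
go([.5165,-.1175,.20],yaw=19)"
```

```text
t 0.65 shift [-311.1   19.8 -266. ] turn [ 0.1  -2.97  0.01] | 410.0 3.0
```

Call:
drive_tool:
  series:
    - [-34,2,-29,0,-1,0,85]
    - [-68,4,-58,0,-2,0,85]
    - [-102,6,-87,0,-3,0,85]
    - [-136,9,-116,0,-3,0,85]
    - [-170,11,-145,0,-3,0,85]

```text
clock: 1.15
tcp_pos: [0.4148, -0.2712, 0.2085]
orientation: [-0.343, 2.043, -2.04]
contact_force: [-0.4, -1.1, 1.0]
grip_width: 0.0851
```

```bash
python3 -c "
from h import *
go([.5165,-.1175,.20],yaw=19)"
```

```text
t 1.15 shift [-146.2    8.7 -112.1] turn [0.09 0.02 0.01] | 184.0 0.1
```

Call:
drive_tool:
  series:
    - [-36,2,-28,0,0,0,85]
    - [-72,4,-56,0,0,0,85]
    - [-108,6,-84,0,0,0,85]
    - [-135,8,-104,0,0,0,85]
    - [-146,9,-112,0,0,0,85]

```text
clock: 1.65
tcp_pos: [0.5179, -0.1137, 0.1995]
orientation: [-0.347, 2.041, -2.035]
contact_force: [-0.1, -0.3, 0.0]
grip_width: 0.085
```

Call:
drive_tool:
  series:
    - [0,0,0,0,0,0,85]
    - [0,0,0,0,0,0,85]

```text
clock: 1.85
tcp_pos: [0.5173, -0.1146, 0.1993]
orientation: [-0.347, 2.042, -2.036]
contact_force: [-1.3, -0.4, -0.7]
grip_width: 0.0853
```

```bash
python3 -c "
from h import *
print(r.get_obs()); d=grab('wrist','w1.png'); print(proj(d,[[.5165,-.1175,.084],[.582,-.095,.05]]))
go([.5165,-.1175,.058],yaw=19)"
```

```text
{'clock': 1.85, 'joints': array([ 0.3636,  0.2949, -0.3132,  1.9171,  0.1074,  0.9471, -1.2338]), 'qvel': array([ 0.0213, -0.0087,  0.0176,  0.0072,  0.0052,  0.0003,  0.0003]), 'tau': array([ -1.2816, -44.249 ,  -2.6954, -25.6216,  -0.0836,  -0.0565,
        -0.0478]), 'tcp_pos': array([ 0.5173, -0.1146,  0.1993]), 'orientation': array([-0.3473,  2.0419, -2.0362]), 'contact_force': array([-1.2541, -0.4243, -0.699 ]), 'moment': array([-0.0353,  0.0263, -0.0151]), 'grip_width': 0.08531137417993442}
[[328.0281 235.071 ]
 [328.5555 133.6239]]
t 1.9 shift [  1.1 141.3   2.2] turn [0.14 0.21 0.02] | 141.0 0.3
```

View pics/w1.png

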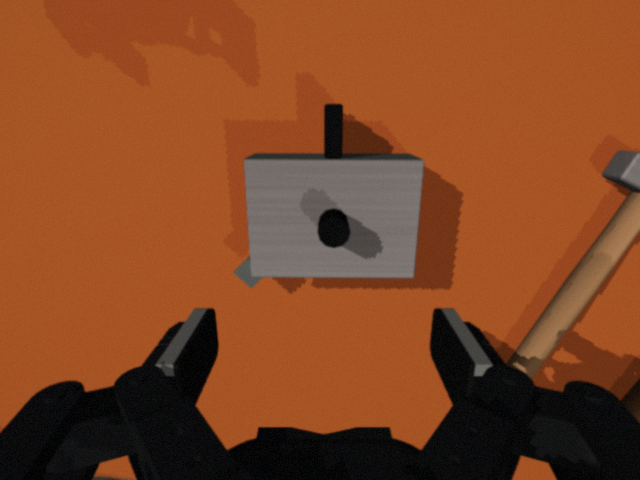

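The wrist view shows the lid square to the tool: plate corners near (245,158), (422,158), (414,277) and (252,277), and the knob at (334,228). I'll refine the measurement with rays onto the plate's top plane.

Run:
```python
from h import *
d=load('w1.png');f=d['frame'];hsv=cv2.cvtColor(f,cv2.COLOR_BGR2HSV)
m=((hsv[...,1]<70)&(hsv[...,2]>70)).astype(np.uint8); roi=np.zeros_like(m);roi[140:300,225:445]=1;m*=roi
m=cv2.morphologyEx(m,cv2.MORPH_CLOSE,np.ones((41,41)));m=cv2.morphologyEx(m,cv2.MORPH_OPEN,np.ones((31,31)))
c=max(cv2.findContours(m,0,1)[0],key=cv2.contourArea)
print(cv2.boundingRect(c))
P=ray(d,c.reshape(-1,2),0.054)
cc,s,a=cv2.minAreaRect((P[:,:2]*1000).astype(np.float32));print('lid',cc,s,a)
k=(hsv[...,2]<40).astype(np.uint8)*roi
k[:195]=0
c=max(cv2.findContours(k,0,1)[0],key=cv2.contourArea);x,y,w,h=cv2.boundingRect(c);print(x,y,w,h)
print(ray(d,[[x+w/2,y+w/2]],.084),ray(d,[[x+w/2,y+h-w/2]],.084),ray(d,[[x+w/2,y+h-w/2]],.054))
k=(hsv[...,2]<40).astype(np.uint8); 
for row in (108,115,125,140): 
  xs=np.where(k[row,300:370])[0]+300; print(row,xs.min(),xs.max(), ray(d,[[ (xs.min()+xs.max())/2,row]],.05)[0][:2])
```

```text
(246, 159, 175, 119)
lid (519.638427734375, -119.24787139892578) (97.17649841308594, 138.55859375) 19.24970054626465
318 209 32 38
[[ 0.525 -0.119  0.084]] [[ 0.5208 -0.1205  0.084 ]] [[ 0.5125 -0.1242  0.054 ]]
108 325 341 [ 0.6002 -0.092 ]
115 325 341 [ 0.5956 -0.0937]
125 325 341 [ 0.5889 -0.0961]
140 325 341 [ 0.5787 -0.0997]
```

The lid centre is (0.519, -0.119) with yaw 19.2°. I'll descend onto the knob.

```bash
python3 -c "
from h import *
go([.519,-.119,.058],yaw=19.2)"
```

```text
t 1.9 shift [ -0.7 141.3   4.4] turn [0.14 0.01 0.02] | 141.0 0.1
```

Call:
drive_tool:
  series:
    - [-1,30,4,0,0,0,85]
    - [-1,60,4,0,0,0,85]
    - [-1,90,4,0,0,0,60]
    - [-1,110,4,0,0,0,50]
    - [-1,125,4,0,0,0,50]
  squeeze: 50

```text
clock: 2.4
tcp_pos: [0.5173, -0.1209, 0.0729]
orientation: [-0.345, 2.045, -2.041]
contact_force: [-0.4, -0.1, -0.6]
grip_width: 0.0505
```

```bash
python3 -c "
from h import *
go([.519,-.119,.058],yaw=19.2)"
```

```text
t 2.4 shift [-2.3 14.9 -1.2] turn [ 0.14 -0.18  0.16] | 15.0 0.3
```

Call:
drive_tool:
  series:
    - [-2,8,-1,0,0,0,45]
    - [-2,15,-1,0,0,0,40]
    - [-2,15,-1,0,0,0,32]
    - [-2,15,-1,0,0,0,15]
    - [-2,15,-1,0,0,0,15]
  squeeze: 50

```text
clock: 2.9
tcp_pos: [0.5192, -0.1195, 0.0585]
orientation: [-0.344, 2.044, -2.041]
contact_force: [0.4, -0.3, -0.8]
grip_width: 0.0227
```

Call:
drive_tool:
  series:
    - [0,0,0,0,0,0,15]
    - [0,0,0,0,0,0,15]
    - [0,0,0,0,0,0,15]
  squeeze: 50

```text
clock: 3.2
tcp_pos: [0.5193, -0.1195, 0.0587]
orientation: [-0.344, 2.044, -2.041]
contact_force: [0.1, -0.0, -1.7]
grip_width: 0.0221
```

```bash
python3 -c "
from h import *
grab('wrist','w2.png')
go([.519,-.119,.058],yaw=19.2);print(r.get_obs()['grip_width'],r.get_obs()['contact_force'])"
```

```text
t 3.25 shift [ 0.1  0.6 -0.5] turn [ 0.1  -0.19  0.1 ] | 1.0 0.2
0.022494911875706763 [-0.2516 -0.5738 -1.0901]
```

View pics/w2.png

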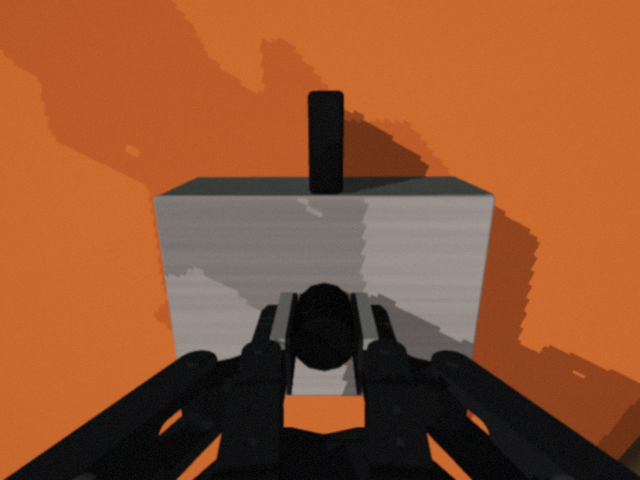

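The knob at (324,327) is pinched between the pads (opening 22 mm). Now I'll lift straight up.

Call:
drive_tool:
  series:
    - [0,-8,0,0,0,0,15]
    - [0,-20,0,0,0,0,15]
    - [0,-40,0,0,0,0,15]
    - [0,-60,0,0,0,0,15]
    - [0,-70,0,0,0,0,15]
  squeeze: 60

```text
clock: 3.75
tcp_pos: [0.5207, -0.1196, 0.1313]
orientation: [-0.34, 2.041, -2.041]
contact_force: [0.6, -0.1, -1.0]
grip_width: 0.0223
```

```bash
python3 -c "
from h import *
d=grab('side','s2.png');cv2.imwrite('pics/s2c.png',cv2.resize(d['frame'][130:290,240:440],None,fx=3.5,fy=3.5))
d=grab('wrist','w3.png')
go([.54,.12,.13],yaw=19.2);print(r.get_obs()['grip_width'],r.get_obs()['contact_force'])"
```

```text
t 3.85 shift [ -96.3    0.8 -220.4] turn [-0.01 -0.2  -0.09] | 241.0 0.2
0.021816057684899515 [-0.2583  0.027  -1.1099]
```

View pics/s2c.png

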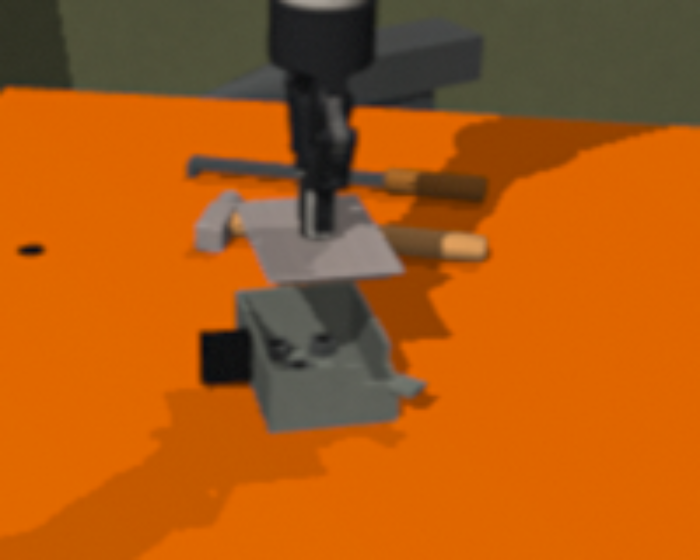

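View pics/w3.png

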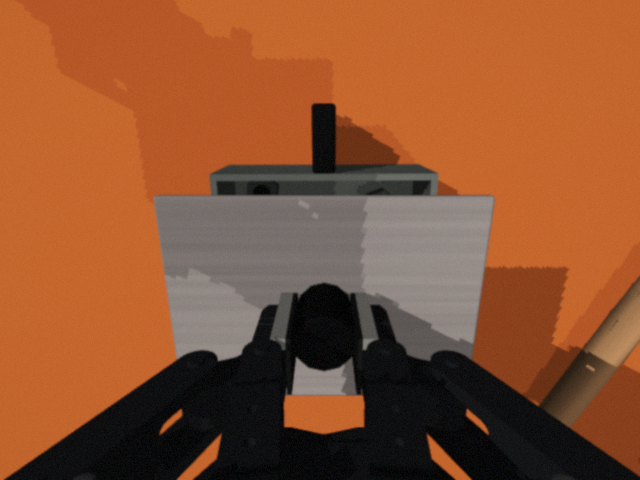

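The lid is off and held level. The tote stayed put, with nuts visible inside. Next I'll carry the lid to the left.

Call:
drive_tool:
  series:
    - [-7,-5,-16,0,0,0,15]
    - [-20,-10,-46,0,0,0,15]
    - [-36,-10,-82,0,0,0,15]
    - [-52,-10,-118,0,0,0,15]
    - [-68,-10,-154,0,0,0,15]

```text
clock: 4.35
tcp_pos: [0.5342, 0.0492, 0.14]
orientation: [-0.341, 2.042, -2.042]
contact_force: [0.0, 0.6, -1.0]
grip_width: 0.0223
```

```bash
python3 -c "
from h import *
go([.54,.12,.06],yaw=19.2)"
```

```text
t 4.35 shift [-28.4  80.  -65.1] turn [-0.   -0.22 -0.03] | 107.0 0.2
```

Call:
drive_tool:
  series:
    - [-12,10,-28,0,0,0,15]
    - [-22,30,-50,0,0,0,15]
    - [-28,60,-65,0,0,0,15]
    - [-28,90,-65,0,0,0,15]
    - [-28,107,-65,0,0,0,15]

```text
clock: 4.85
tcp_pos: [0.5375, 0.1202, 0.03]
orientation: [-0.347, 2.042, -2.043]
contact_force: [-0.1, 0.3, -0.9]
grip_width: 0.022
```

Call:
drive_tool:
  series:
    - [0,0,0,0,0,0,15]
    - [0,0,0,0,0,0,15]

```text
clock: 5.05
tcp_pos: [0.5367, 0.1201, 0.0293]
orientation: [-0.35, 2.043, -2.043]
contact_force: [0.7, -0.9, -1.4]
grip_width: 0.0223
```

```bash
python3 -c "
from h import *
go([.54,.12,.0155],Rt=down(19.2));print(r.get_obs()['contact_force'])"
```

```text
t 5.05 shift [-3.2 13.8  1.2] turn [ 0.05 -0.1   0.33] | 14.0 0.4
[ 0.6659 -0.855  -1.3726]
```

Call:
drive_tool:
  series:
    - [0,5,0,0,0,0,15]
    - [0,9,0,0,0,0,15]
    - [0,11,0,0,0,0,15]
    - [0,13,0,0,0,0,15]
    - [0,14,0,0,0,0,15]

```text
clock: 5.55
tcp_pos: [0.5367, 0.1201, 0.0153]
orientation: [-0.349, 2.043, -2.043]
contact_force: [-0.3, -0.4, -0.7]
grip_width: 0.0215
```

Call:
drive_tool:
  series:
    - [0,0.5,0,0,0,0,15]
    - [0,1,0,0,0,0,15]
    - [0,1,0,0,0,0,15]

```text
clock: 5.85
tcp_pos: [0.5368, 0.1201, 0.0145]
orientation: [-0.349, 2.043, -2.043]
contact_force: [-1.2, -0.7, 0.3]
grip_width: 0.0218
```

```bash
python3 -c "
from h import *
print(r.get_obs()['contact_force'],r.get_obs()['tcp_pos'])
d=grab('side','s3.png');cv2.imwrite('pics/s3c.png',cv2.resize(d['frame'][130:330,240:440],None,fx=3,fy=3))"
```

```text
[-1.2258 -0.6975  0.3108] [0.5368 0.1201 0.0145]
```

View pics/s3c.png

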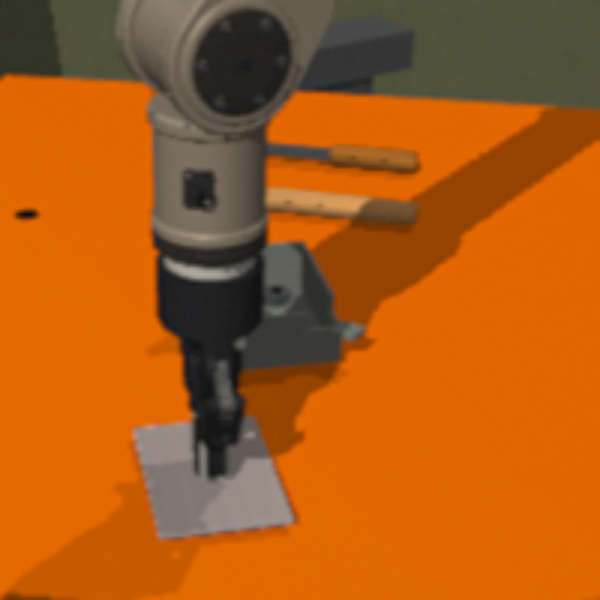

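Call:
drive_tool:
  series:
    - [0,0.5,0,0,0,0,15]
    - [0,1,0,0,0,0,15]
    - [0,1,0,0,0,0,15]

```text
clock: 6.2
tcp_pos: [0.5368, 0.12, 0.0144]
orientation: [-0.349, 2.043, -2.044]
contact_force: [-4.1, -1.5, 10.9]
grip_width: 0.0221
```

The force rose to 11 N, so the lid is on the bench. I'll release it slowly.

Call:
drive_tool:
  series:
    - [0,-0.5,0,0,0,0,24]
    - [0,-0.5,0,0,0,0,30]
    - [0,-0.5,0,0,0,0,45]
    - [0,-0.5,0,0,0,0,60]
    - [0,-0.5,0,0,0,0,70]

```text
clock: 6.7
tcp_pos: [0.5368, 0.1201, 0.0148]
orientation: [-0.349, 2.043, -2.044]
contact_force: [0.5, 0.2, -0.4]
grip_width: 0.0697
```

Call:
drive_tool:
  series:
    - [0,-10,0,0,0,0,80]
    - [0,-35,0,0,0,0,85]
    - [0,-65,0,0,0,0,85]
    - [0,-105,0,0,0,0,85]
    - [0,-145,0,0,0,0,85]

```text
clock: 7.2
tcp_pos: [0.5371, 0.1202, 0.1616]
orientation: [-0.35, 2.043, -2.044]
contact_force: [0.8, 0.6, -0.0]
grip_width: 0.0848
```

```bash
python3 -c "
from h import *
print(r.get_obs()['contact_force'],r.get_obs()['tcp_pos'])
d=grab('side','s4.png');cv2.imwrite('pics/s4c.png',cv2.resize(d['frame'][130:330,240:440],None,fx=3,fy=3))
d=grab('top','t4.png')
c=np.array([.519,-.119]);
go([c[0]+.069*np.cos(np.radians(19)),c[1]+.069*np.sin(np.radians(19)),.15],yaw=19.0)"
```

```text
[ 0.7787  0.5732 -0.0413] [0.5371 0.1202 0.1616]
t 7.3 shift [ 30.6  16.  220.3] turn [-0.02  0.08 -0.29] | 223.0 0.3
```

View pics/s4c.png

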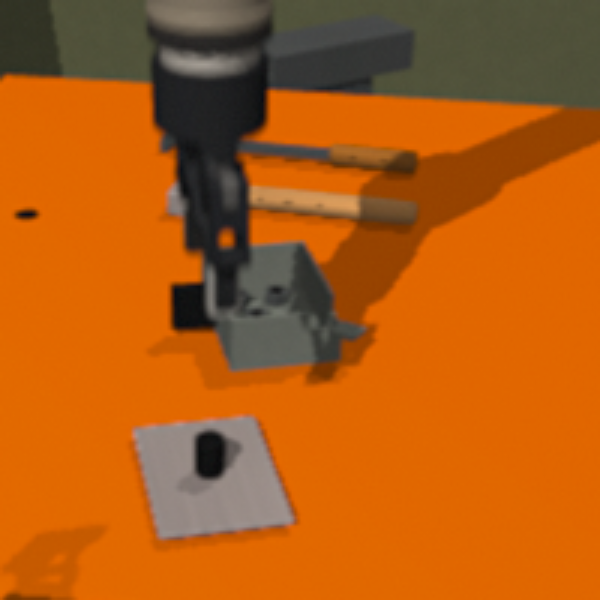

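View pics/t4.png

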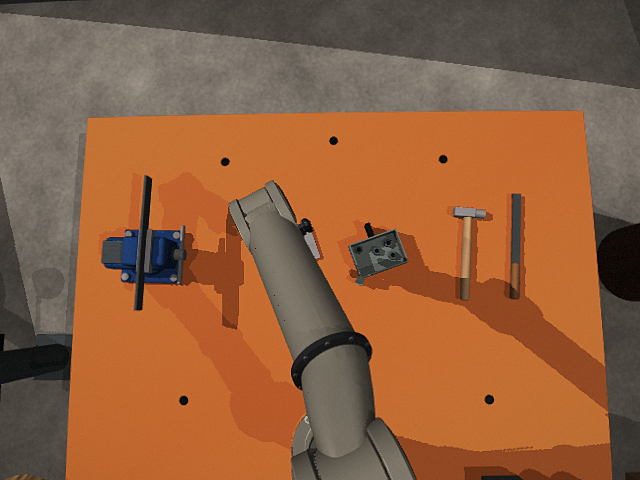

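The lid lies flat on the bench at about (215,470) in the crop. The tote is open, and the four nuts sit at about (360,249), (391,243), (379,251) and (391,255) in the top view. I'll move above the fin.

Call:
drive_tool:
  series:
    - [4,0,36,0,0,0,85]
    - [10,0,80,0,0,0,70]
    - [18,3,130,0,0,0,60]
    - [25,6,180,0,0,0,50]
    - [31,10,218,0,0,0,45]

```text
clock: 7.8
tcp_pos: [0.5831, -0.098, 0.1562]
orientation: [-0.335, 2.039, -2.041]
contact_force: [0.3, -0.1, 1.4]
grip_width: 0.045
```

Call:
drive_tool:
  series:
    - [0,0,0,0,0,0,45]
    - [0,0,0,0,0,0,45]

```text
clock: 8.0
tcp_pos: [0.5827, -0.0994, 0.1559]
orientation: [-0.333, 2.041, -2.043]
contact_force: [0.9, 0.9, 0.8]
grip_width: 0.0446
```

```bash
python3 -c "
from h import *
print(r.get_obs()['contact_force'],r.get_obs()['tcp_pos'],r.get_obs()['joints'])
d=grab('wrist','w5.png')
u=np.array([np.cos(np.radians(19)),np.sin(np.radians(19))]);c=np.array([.519,-.119])
print(proj(d,[list(c+u*.049)+[.05],list(c+u*.089)+[.05],list(c+u*.069)+[.05]]))
k=(cv2.cvtColor(d['frame'],cv2.COLOR_BGR2HSV)[...,2]<40).astype(np.uint8)
n,l,st,ce=cv2.connectedComponentsWithStats(k)
for i in range(1,n):
  if st[i,4]>300: print(st[i],ce[i])
"
```

```text
[0.8932 0.9391 0.7864] [ 0.5827 -0.0994  0.1559] [ 0.2947  0.4373 -0.298   1.8204  0.1587  0.9024 -1.3178]
[[320.8377 260.9505]
 [320.4824 205.9581]
 [320.6645 234.1026]]
[   0  174   50   37 1459] [ 22.4476 191.1138]
[ 312  196   65   64 1603] [328.9239 233.2445]
[    0   268   640   212 52867] [323.3196 419.9186]
```

View pics/w5.png

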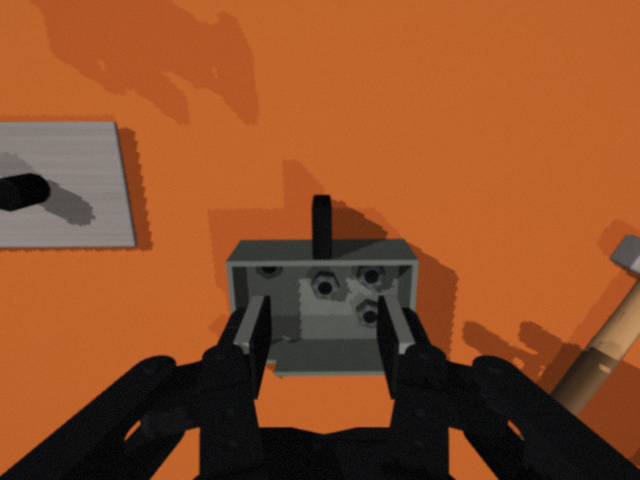

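The fin's top edge matches the prediction: centre about x=321 against 320.7 predicted, with the rows between 205 and 260. I'll descend and grip.

```bash
python3 -c "
from h import *
go([.584,-.097,.018],yaw=19.0)"
```

```text
t 8.05 shift [ -0.6 138.1  -0.1] turn [-0.04 -0.04 -0.28] | 138.0 0.3
```

Call:
drive_tool:
  series:
    - [0,30,0,0,0,0,45]
    - [0,60,0,0,0,0,45]
    - [0,90,0,0,0,0,45]
    - [0,110,0,0,0,0,45]
    - [0,122,0,0,0,0,45]

```text
clock: 8.55
tcp_pos: [0.5825, -0.0944, 0.0326]
orientation: [-0.341, 2.041, -2.037]
contact_force: [-0.7, 0.1, 0.6]
grip_width: 0.0452
```

```bash
python3 -c "
from h import *
go([.584,-.097,.018],yaw=19.0)"
```

```text
t 8.55 shift [-0.5 14.6  3. ] turn [ 0.09  0.16 -0.2 ] | 15.0 0.3
```

Call:
drive_tool:
  series:
    - [0,7,3,0,0,0,45]
    - [0,14,3,0,0,0,40]
    - [0,14,3,0,0,0,30]
    - [0,14,3,0,0,0,22]
    - [0,14,3,0,0,0,18]
  squeeze: 80

```text
clock: 9.05
tcp_pos: [0.5841, -0.0973, 0.0194]
orientation: [-0.339, 2.04, -2.037]
contact_force: [0.0, 0.4, -0.1]
grip_width: 0.0181
```

Call:
drive_tool:
  series:
    - [0,0,0,0,0,0,16]
    - [0,0,0,0,0,0,13]
    - [0,0,0,0,0,0,8]
    - [0,0,0,0,0,0,5]
    - [0,0,0,0,0,0,5]
  squeeze: 80

```text
clock: 9.55
tcp_pos: [0.5847, -0.0975, 0.0203]
orientation: [-0.338, 2.039, -2.037]
contact_force: [-0.6, -0.1, 5.9]
grip_width: 0.0127
```

```bash
python3 -c "
from h import *
print(r.get_obs())
d=grab('wrist','w6.png')
"
```

```text
{'clock': 9.55, 'joints': array([ 0.2528,  0.6251, -0.2523,  1.8903,  0.24  ,  0.65  , -1.3813]), 'qvel': array([-0.0009,  0.    , -0.0005, -0.0002, -0.0009, -0.    ,  0.0003]), 'tau': array([ -0.1367, -55.2993,  -2.6781, -17.8259,  -0.0906,  -0.4232,
        -0.1046]), 'tcp_pos': array([ 0.5847, -0.0975,  0.0203]), 'orientation': array([-0.3381,  2.0389, -2.0367]), 'contact_force': array([-0.6185, -0.0794,  5.9339]), 'moment': array([-0.024 ,  0.2888,  0.0985]), 'grip_width': 0.012730060538018593}
```

View pics/w6.png

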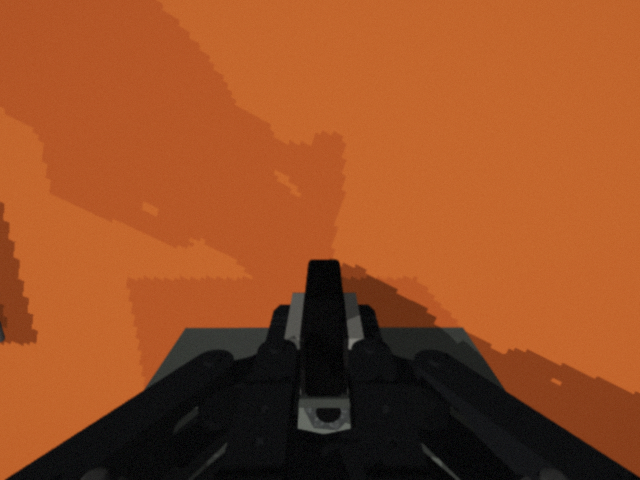

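The fin is firmly held (opening 12.7 mm). I'll lift gently, high enough for the wrist to have room to tilt.

Call:
drive_tool:
  series:
    - [0,-3,0,0,0,0,5]
    - [0,-10,0,0,0,0,5]
    - [0,-22,0,0,0,0,5]
    - [0,-40,0,0,0,0,5]
    - [0,-60,0,0,0,0,5]
  squeeze: 100

```text
clock: 10.1
tcp_pos: [0.5839, -0.0975, 0.0811]
orientation: [-0.339, 2.04, -2.037]
contact_force: [0.7, -0.8, -2.9]
grip_width: 0.0126
```

Call:
drive_tool:
  series:
    - [0,-25,0,0,0,0,5]
    - [0,-50,0,0,0,0,5]
    - [0,-75,0,0,0,0,5]
    - [0,-100,0,0,0,0,5]
    - [0,-125,0,0,0,0,5]

```text
clock: 10.6
tcp_pos: [0.5828, -0.0977, 0.2078]
orientation: [-0.339, 2.04, -2.037]
contact_force: [-1.3, -0.2, -4.3]
grip_width: 0.0122
```

Call:
drive_tool:
  series:
    - [0,-25,0,0,0,0,5]
    - [0,-50,0,0,0,0,5]
    - [0,-75,0,0,0,0,5]
    - [0,-90,0,0,0,0,5]
    - [0,-95,0,0,0,0,5]

```text
clock: 11.1
tcp_pos: [0.5829, -0.0978, 0.3048]
orientation: [-0.336, 2.038, -2.036]
contact_force: [-0.4, 0.9, -3.9]
grip_width: 0.0125
```

```bash
python3 -c "
from h import *
o=r.get_obs();print(o['tcp_pos'],o['joints'],o['contact_force'],o['moment'])
d=grab('side','s7.png');cv2.imwrite('pics/s7c.png',cv2.resize(d['frame'][50:290,220:440],None,fx=2.5,fy=2.5))
"
```

```text
[ 0.5829 -0.0978  0.3048] [ 0.3172  0.2953 -0.3202  1.661   0.0965  1.1937 -1.2612] [-0.4454  0.8833 -3.895 ] [ 0.0761 -0.2395 -0.0034]
```

View pics/s7c.png

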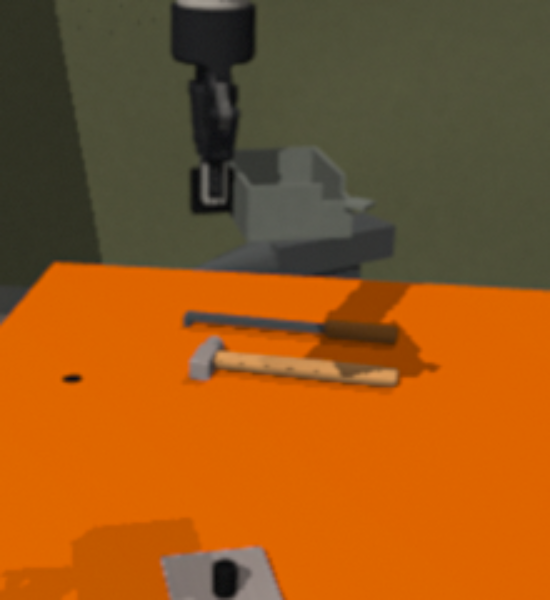

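The tote is held level at z≈0.30. I'll tilt about the diagonal (tool x and z equally), starting with 15°.

Call:
drive_tool:
  series:
    - [0,0,0,1.5,0,1.5,5]
    - [0,0,0,4,0,4,5]
    - [0,0,0,6.5,0,6.5,5]
    - [0,0,0,9,0,9,5]
    - [0,0,0,10.5,0,10.5,5]

```text
clock: 11.65
tcp_pos: [0.5811, -0.0974, 0.3024]
orientation: [-0.114, 1.792, -2.087]
contact_force: [-0.3, -0.4, -3.7]
grip_width: 0.0124
```

```bash
cat >> h.py <<'E'
def tilt():
    o=r.get_obs();M=R.from_rotvec(o['orientation']).as_matrix()
    T=np.c_[-M[:,0],-M[:,2],-M[:,1]] # tote axes in world
    print('t',o['clock'],'tcp',o['tcp_pos'],'j',o['joints'],'tilt',np.degrees(np.arccos(T[2,2])).round(1),'down of -x,+y (deg):',np.degrees(np.arcsin(T[2,0])).round(1),np.degrees(np.arcsin(-T[2,1])).round(1),'F',o['contact_force'],o['grip_width'])
    return T
E
python3 -c "
from h import *
tilt()
d=grab('side','s8.png');cv2.imwrite('pics/s8c.png',cv2.resize(d['frame'][50:200,260:410],None,fx=4,fy=4))
"
```

```text
t 11.65 tcp [ 0.5811 -0.0974  0.3024] j [ 0.2855  0.1643 -0.3224  1.8567  0.215   0.9031 -1.3772] tilt 15.1 down of -x,+y (deg): 10.7 10.4 F [-0.2775 -0.416  -3.7307] 0.01235152730637985
```

View pics/s8c.png

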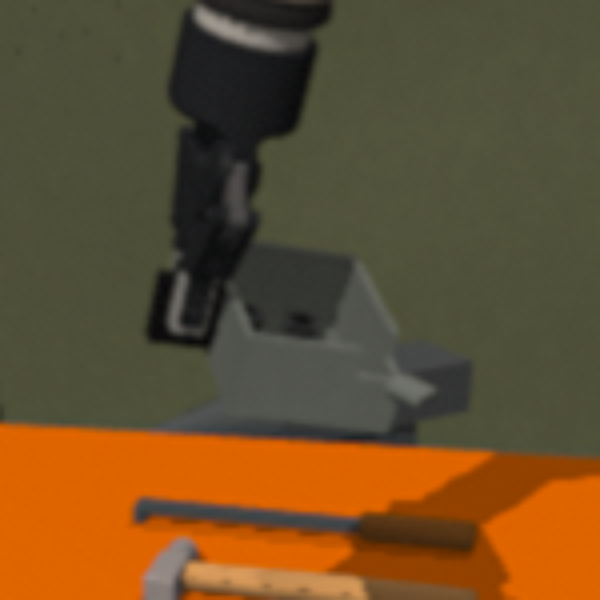

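Call:
drive_tool:
  series:
    - [0,0,0,2,0,2,5]
    - [0,0,0,4,0,4,5]
    - [0,0,0,6,0,6,5]
    - [0,0,0,8,0,8,5]
    - [0,0,0,10,0,10,5]

```text
clock: 12.2
tcp_pos: [0.5795, -0.0971, 0.3006]
orientation: [0.086, 1.551, -2.106]
contact_force: [0.5, -0.8, -4.6]
grip_width: 0.0126
```

Call:
drive_tool:
  series:
    - [0,0,0,0.5,0,0.5,5]
    - [0,0,0,1,0,1,5]
    - [0,0,0,1,0,1,5]
    - [0,0,0,1,0,1,5]
    - [0,0,0,1,0,1,5]

```text
clock: 12.7
tcp_pos: [0.5798, -0.0973, 0.3008]
orientation: [0.105, 1.527, -2.106]
contact_force: [0.1, 0.7, -3.7]
grip_width: 0.0123
```

```bash
python3 -c "
from h import *
tilt()
d=grab('side','s9.png');cv2.imwrite('pics/s9c.png',cv2.resize(d['frame'][80:190,280:390],None,fx=5.4,fy=5.4,interpolation=cv2.INTER_CUBIC))
d=grab('top','t9.png');cv2.imwrite('pics/t9c.png',cv2.resize(d['frame'][200:310,310:430],None,fx=5,fy=5))
"
```

```text
t 12.7 tcp [ 0.5798 -0.0973  0.3008] j [ 0.2211  0.0601 -0.3168  2.0589  0.5024  0.6157 -1.6813] tilt 30.5 down of -x,+y (deg): 21.2 21.0 F [ 0.0965  0.7034 -3.6612] 0.012344481329192756
```

View pics/s9c.png

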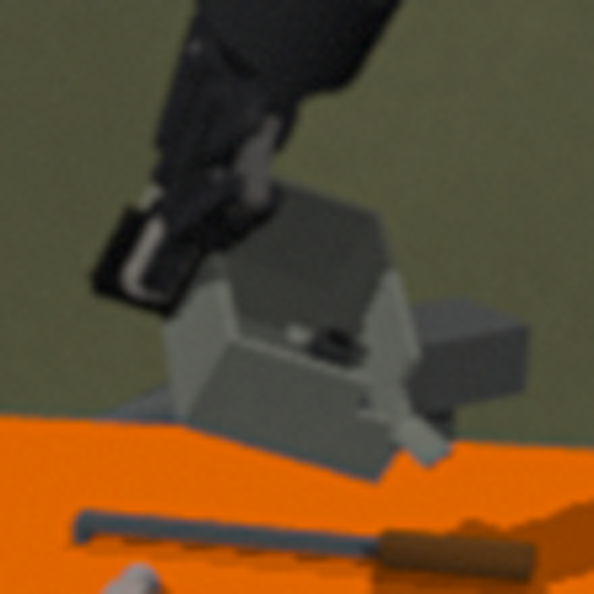

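View pics/t9c.png

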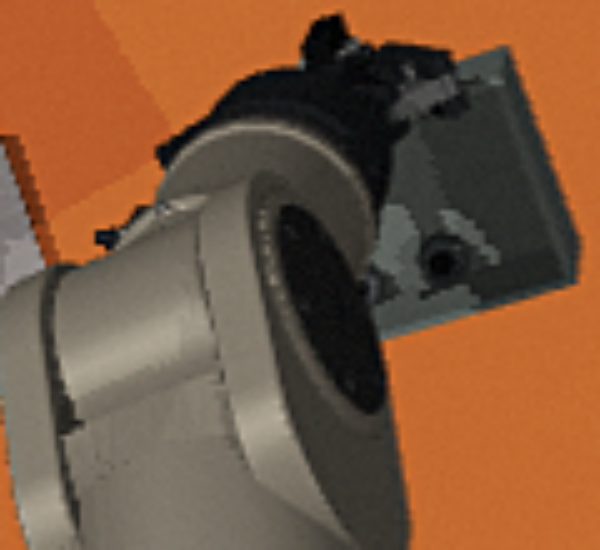

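```bash
cat >> h.py <<'E'
def rayT(d,uv,zt,T,o):
    K=np.array(d['intrinsics'],float);D=np.array(d['distortion'],float)
    p=cv2.undistortPoints(np.array(uv,float).reshape(-1,1,2),K,D).reshape(-1,2)
    Rm=cv2.Rodrigues(np.array(d['rvec'],float))[0];t=np.array(d['tvec'],float).ravel()
    c=T.T@(-Rm.T@t-o); v=np.c_[p,np.ones(len(p))]@Rm@T
    return (c+v*((zt-c[2])/v[:,2])[:,None])*1000
def tote():
    T=tilt(); return T, np.array(r.get_obs()['tcp_pos'])-T@np.array([.0695,0,.0203])
E
python3 -c "
from h import *
T,o=tote(); d=load('t9.png'); s=load('s9.png')
print('corner z',o+T@np.array([-.045,.065,.004]))
print(rayT(d,[[398,252],[385.6,258]],.015,T,o))
print('check corners',proj(d,[o+T@np.array([-.049,-.069,.05]),o+T@np.array([.049,-.069,.05])]),proj(s,[o+T@np.array([-.049,.069,.0]),o+T@np.array([.049,.069,.05]),o+T@np.array([.049,.069,.0])]))
print('side nut',rayT(s,[[280+335/5.4,80+345/5.4]],.015,T,o))
"
```

```text
t 12.8 tcp [ 0.5797 -0.0973  0.3008] j [ 0.2211  0.06   -0.3168  2.0592  0.5026  0.6156 -1.6815] tilt 30.6 down of -x,+y (deg): 21.2 21.0 F [-0.1603  0.6062 -3.6174] 0.012765207635668078
corner z [ 0.4736 -0.0846  0.2221]
[[-33.7402  -8.4643  15.    ]
 [-38.8732  23.234   15.    ]]
check corners [[425.6882 256.1055]
 [410.2015 214.5063]] [[349.8035 169.5528]
 [322.7895 142.4756]
 [313.2085 158.5855]]
side nut [[-31.737   -2.7236  15.    ]]
```

The tote is tilted 30° the right way. One nut is still at about tote (-34,-8), so the nuts may be queued along the -x wall, and the arm hides the corner. I'll turn about the vertical to bring the lip corner towards the side camera.

```bash
python3 -c "
from h import *
T=tilt();M=R.from_rotvec(r.get_obs()['orientation'])
print(M.inv().apply([0,0,-45]), M.inv().apply([0,0,-4.5]))
"
```

```text
t 12.8 tcp [ 0.5797 -0.0973  0.3008] j [ 0.2211  0.06   -0.3168  2.0592  0.5026  0.6156 -1.6815] tilt 30.6 down of -x,+y (deg): 21.2 21.0 F [-0.1603  0.6062 -3.6174] 0.012765207635668078
[ 16.2515  38.7526 -16.0973] [ 1.6251  3.8753 -1.6097]
```

Call:
drive_tool:
  series:
    - [0,0,0,0.8,2,-0.8,5]
    - [0,0,0,2.5,6,-2.5,5]
    - [0,0,0,4.2,10,-4.2,5]
    - [0,0,0,5.9,14,-5.9,5]
    - [0,0,0,7.6,18,-7.5,5]

```text
clock: 13.3
tcp_pos: [0.58, -0.0971, 0.301]
orientation: [0.416, 1.604, -2.385]
contact_force: [-0.2, -0.1, -4.0]
grip_width: 0.0127
```

```bash
python3 -c "
from h import *
T=tilt();M=R.from_rotvec(r.get_obs()['orientation'])
print(M.inv().apply([0,0,-23]))
"
```

```text
t 13.3 tcp [ 0.58   -0.0971  0.301 ] j [ 0.1112  0.1247 -0.3205  1.9883  0.6708  0.8516 -2.2122] tilt 30.6 down of -x,+y (deg): 21.2 21.0 F [-0.1966 -0.1097 -4.0303] 0.012731374915588345
[ 8.3185 19.798  -8.2366]
```

```bash
python3 -c "
from h import *
T,o=tote()
d=grab('side','s10.png');cv2.imwrite('pics/s10c.png',cv2.resize(d['frame'][80:190,270:390],None,fx=5.4,fy=5.4,interpolation=cv2.INTER_CUBIC))
"
```

```text
t 13.3 tcp [ 0.58   -0.0971  0.301 ] j [ 0.1112  0.1247 -0.3205  1.9883  0.6708  0.8516 -2.2122] tilt 30.6 down of -x,+y (deg): 21.2 21.0 F [-0.1966 -0.1097 -4.0303] 0.012731374915588345
```

View pics/s10c.png

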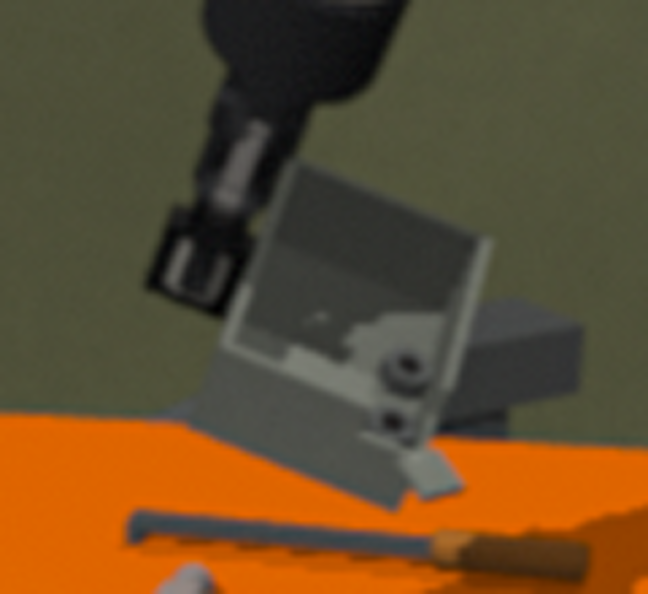

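```bash
python3 -c "
from h import *
T,o=tote(); d=load('s10.png')
uv=[[270+408/5.4,80+368/5.4],[270+393/5.4,80+415/5.4]]
print(rayT(d,uv,.015,T,o)); print('corner dir yaw',np.degrees(np.arctan2(*(T@[-1,1,0])[[1,0]])),'cam', (T.T@(np.array([.4188,.9286,.602])-o)).round(2))
go([.56,.10,.27])
"
```

```text
t 13.35 tcp [ 0.5808 -0.0958  0.301 ] j [ 0.1097  0.1264 -0.3217  1.9864  0.6714  0.8534 -2.2168] tilt 30.6 down of -x,+y (deg): 21.2 20.9 F [ 1.2187  0.7394 -4.1422] 0.01248307867359984
[[-34.7074  -5.676   15.    ]
 [-34.3667  27.0474  15.    ]]
corner dir yaw 132.8283021928772 cam [0.06 0.83 0.72]
t 13.35 shift [  23.7  -53.1 -190.7] turn [0. 0. 0.] | 199.0 0.0
```

Two nuts are visible, at tote (-35,-6) and (-34,27). The others are hidden behind the near wall. I'll move closer to the side camera and tilt more along +y.

Call:
drive_tool:
  series:
    - [2,-5,-18,0,0,0,5]
    - [6,-14,-50,0,0,0,5]
    - [11,-25,-90,0,0,0,5]
    - [16,-36,-130,0,0,0,5]
    - [20,-46,-165,0,0,0,5]

```text
clock: 13.85
tcp_pos: [0.5632, 0.0759, 0.2743]
orientation: [0.417, 1.607, -2.382]
contact_force: [1.3, 0.2, -3.4]
grip_width: 0.0127
```

Call:
drive_tool:
  series:
    - [2,-5,-18,2,0,0,5]
    - [3,-7,-25,4,0,0,5]
    - [3,-7,-25,7,0,0,5]
    - [3,-7,-25,9,0,0,5]
    - [3,-7,-25,9,0,0,5]

```text
clock: 14.35
tcp_pos: [0.5606, 0.1032, 0.2695]
orientation: [0.441, 1.426, -2.516]
contact_force: [0.1, 0.3, -3.5]
grip_width: 0.0126
```

```bash
python3 -c "
from h import *
T,o=tote()
d=grab('side','s11.png');c=proj(d,[o])[0].astype(int);print(c);x,y=c-[70,75];print(x,y)
cv2.imwrite('pics/s11c.png',cv2.resize(d['frame'][y:y+130,x:x+140],None,fx=4.6,fy=4.6,interpolation=cv2.INTER_CUBIC))
print(proj(d,[o+T@np.array([-.045,.065,.004])]))
"
```

```text
t 14.35 tcp [0.5606 0.1032 0.2695] j [-0.2709  0.3017 -0.4583  1.9144  0.8398  1.2191 -2.7635] tilt 37.2 down of -x,+y (deg): 21.2 29.0 F [ 0.0903  0.2613 -3.4554] 0.012602027967259113
[328 193]
258 118
[[341.9468 226.0635]]
```

View pics/s11c.png

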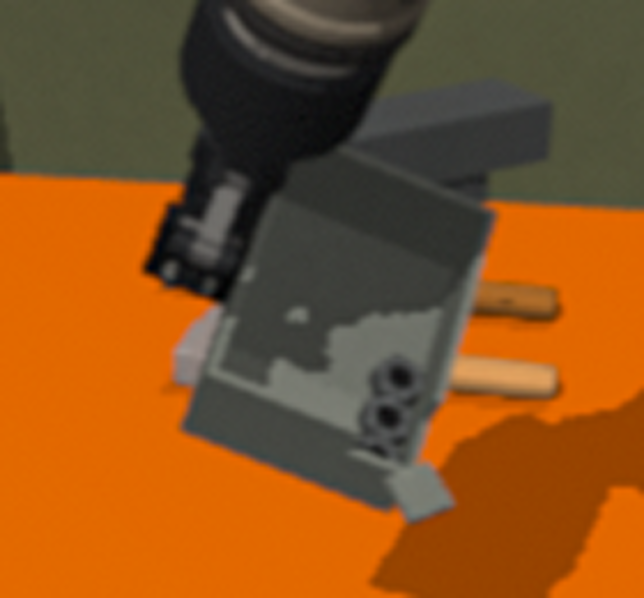

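Three nuts are visible in a column along the -x wall, at crop pixels (398,375), (388,415) and (382,450). The fourth is presumably at the corner behind the rim. I'll convert these to tote coordinates.

```bash
python3 -c "
from h import *
T,o=tote(); d=load('s11.png')
P=np.array([[398,376],[389,415],[381,450]])/4.6+[258,118]
print(rayT(d,P,.015,T,o))
print('proj of row nuts', (proj(d,[o+T@np.array([-.033,y,.015]) for y in (.0535,.0315,.0095,-.0125)])-[258,118])*4.6)
"
```

```text
t 14.4 tcp [0.5607 0.1025 0.2698] j [-0.2699  0.3007 -0.4578  1.9147  0.8395  1.2185 -2.7631] tilt 37.2 down of -x,+y (deg): 21.2 29.0 F [ 0.1966  0.0076 -4.5382] 0.012654146578193835
[[-32.8542  11.9374  15.    ]
 [-34.0885  32.8588  15.    ]
 [-35.206   51.2193  15.    ]]
proj of row nuts [[374.9894 452.373 ]
 [387.4657 411.5747]
 [399.6378 371.7611]
 [411.5151 332.9018]]
```

```bash
python3 -c "
from h import *
T,o=tote(); d=load('s11.png')
c=T.T@(np.array([.4188,.9286,.602])-o);print(c)
for p in [(-.012,.054,.015),(-.012,.0535,.011),(-.022,.04,.015),(.01,.054,.015)]:
  p=np.array(p); k=(.065-p[1])/(c[1]-p[1]); q=p+k*(c-p); print(p,'ray crosses wall plane at',q, (proj(d,[o+T@p])-[258,118])*4.6)
print('needed z at y=.065 >.05')
cv2.imwrite('pics/s11d.png',cv2.resize(d['frame'][185:230,305:360],None,fx=12,fy=12,interpolation=cv2.INTER_CUBIC))
"
```

```text
t 14.4 tcp [0.5607 0.1025 0.2698] j [-0.2699  0.3007 -0.4578  1.9147  0.8395  1.2185 -2.7631] tilt 37.2 down of -x,+y (deg): 21.2 29.0 F [ 0.1966  0.0076 -4.5382] 0.012654146578193835
[0.0891 0.5287 0.7503]
[-0.012  0.054  0.015] ray crosses wall plane at [-0.0097  0.065   0.032 ] [[329.7246 435.1306]]
[-0.012   0.0535  0.011 ] ray crosses wall plane at [-0.0096  0.065   0.0289] [[327.3024 438.5396]]
[-0.022  0.04   0.015] ray crosses wall plane at [-0.0163  0.065   0.0526] [[359.3458 417.7448]]
[0.01  0.054 0.015] ray crosses wall plane at [0.0118 0.065  0.032 ] [[282.348  415.9881]]
needed z at y=.065 >.05
```

View pics/s11d.png

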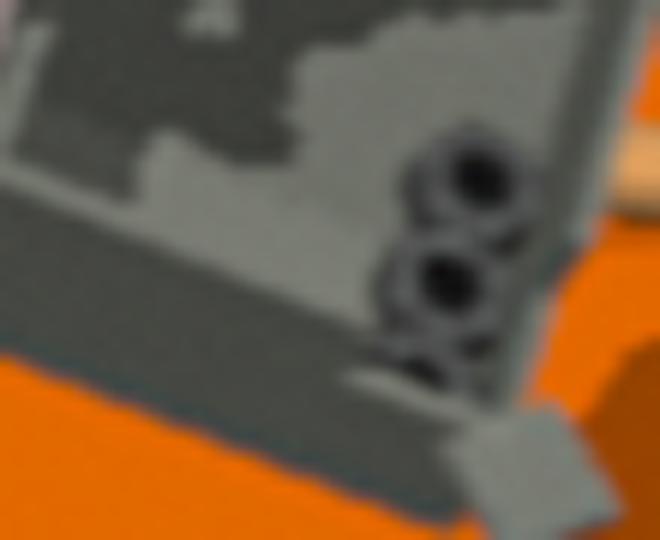

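Three nuts are in a column at the corner. The fourth is hidden somewhere along the +y wall and may not have slid all the way, so I'll also steepen the -x tilt.

Call:
drive_tool:
  series:
    - [0,0,0,0,0,2,5]
    - [0,0,0,0,0,4,5]
    - [0,0,0,0,0,7,5]
    - [0,0,0,0,0,10,5]
    - [0,0,0,0,0,10,5]

```text
clock: 14.9
tcp_pos: [0.5596, 0.1017, 0.2695]
orientation: [0.54, 1.326, -2.377]
contact_force: [-0.4, -0.5, -3.9]
grip_width: 0.0124
```

```bash
python3 -c "
from h import *
T,o=tote();M=R.from_rotvec(r.get_obs()['orientation']);print(M.inv().apply([0,0,20]))
d=grab('side','s12.png');c=proj(d,[o])[0].astype(int);x,y=c-[50,40];print(x,y)
cv2.imwrite('pics/s12c.png',cv2.resize(d['frame'][y:y+90,x:x+100],None,fx=6.5,fy=6.5,interpolation=cv2.INTER_CUBIC))
"
```

```text
t 14.9 tcp [0.5596 0.1017 0.2695] j [-0.3195  0.2533 -0.4482  2.0421  1.0109  1.1294 -2.9249] tilt 43.8 down of -x,+y (deg): 29.6 29.0 F [-0.413  -0.5046 -3.879 ] 0.012386124920910211
[ -9.87  -14.438   9.702]
275 154
```

View pics/s12c.png

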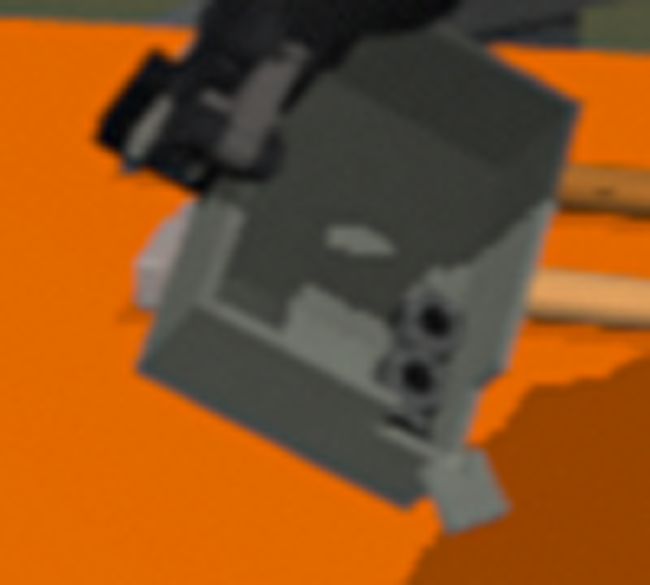

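The column is unchanged. Joint 7 is close to its limit, so I'll turn back about the vertical by 20° and look from all cameras.

Call:
drive_tool:
  series:
    - [0,0,0,-1,-1.5,1,5]
    - [0,0,0,-3,-4.5,3,5]
    - [0,0,0,-5.5,-8,5.3,5]
    - [0,0,0,-8,-11.5,7.8,5]
    - [0,0,0,-10,-14.4,9.7,5]

```text
clock: 15.45
tcp_pos: [0.5603, 0.1013, 0.2702]
orientation: [0.278, 1.303, -2.087]
contact_force: [-0.6, -0.1, -4.3]
grip_width: 0.0125
```

```bash
python3 -c "
from h import *
T,o=tote()
d=grab('side','s13.png');c=proj(d,[o])[0].astype(int);x,y=c-[50,40];print(x,y)
cv2.imwrite('pics/s13c.png',cv2.resize(d['frame'][y:y+90,x:x+100],None,fx=6.5,fy=6.5,interpolation=cv2.INTER_CUBIC))
grab('wrist','w13.png'); grab('top','t13.png')
"
```

```text
t 15.45 tcp [0.5603 0.1013 0.2702] j [-0.2312  0.1285 -0.4544  2.1896  1.135   0.8173 -2.7208] tilt 43.7 down of -x,+y (deg): 29.6 28.9 F [-0.5505 -0.0547 -4.2623] 0.012509369823231012
271 151
```

View pics/s13c.png

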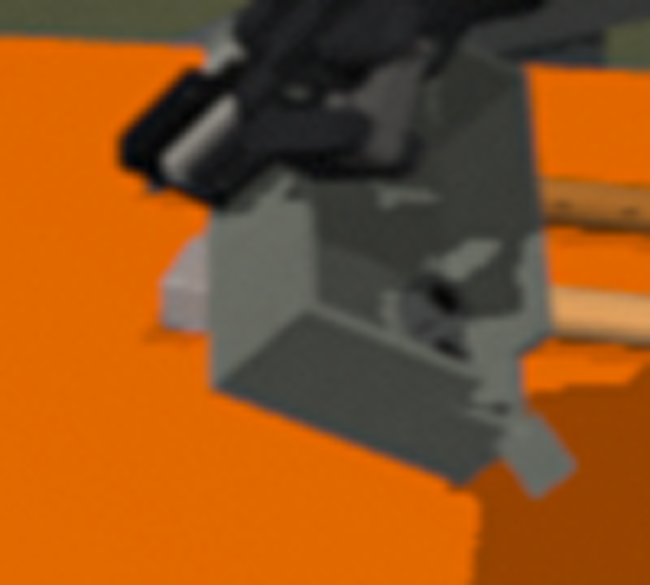

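View pics/w13.png

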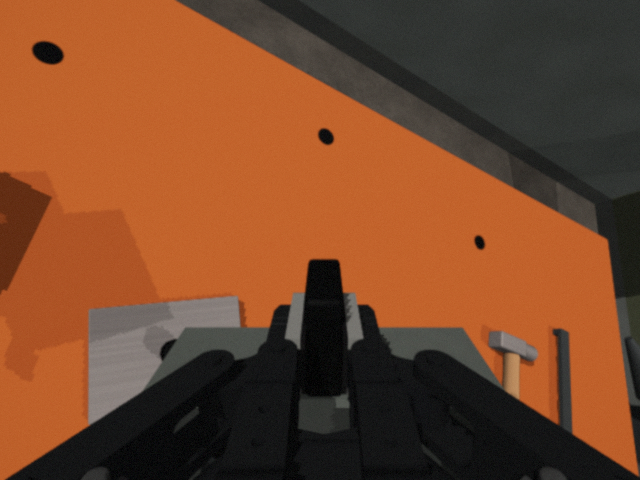

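View pics/t13.png

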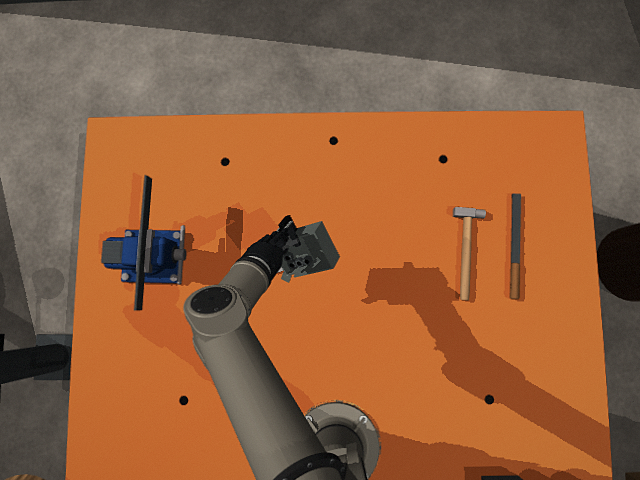

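The top view now shows the tote's inside at about (300,262), so I'll zoom in.

```bash
python3 -c "
from h import *
T,o=tote(); d=load('t13.png')
cv2.imwrite('pics/t13c.png',cv2.resize(d['frame'][215:290,265:350],None,fx=8,fy=8,interpolation=cv2.INTER_CUBIC))
for p in [(-.033,.0535,.015),(-.033,.0315,.015),(-.033,.0095,.015),(-.012,.054,.015),(.01,.054,.015),(-.045,.065,.004)]: print(p,(proj(d,[o+T@np.array(p)])-[265,215])*8)
"
```

```text
t 15.6 tcp [0.5603 0.1005 0.2705] j [-0.2318  0.1294 -0.4542  2.1882  1.1336  0.8221 -2.7246] tilt 43.7 down of -x,+y (deg): 29.6 28.9 F [-0.4948 -0.5761 -3.2556] 0.012470634522358049
(-0.033, 0.0535, 0.015) [[210.3628 392.0462]]
(-0.033, 0.0315, 0.015) [[270.2735 377.4609]]
(-0.033, 0.0095, 0.015) [[331.3902 362.5797]]
(-0.012, 0.054, 0.015) [[177.0173 335.9217]]
(0.01, 0.054, 0.015) [[142.9894 275.8665]]
(-0.045, 0.065, 0.004) [[211.0625 410.7683]]
```

View pics/t13c.png

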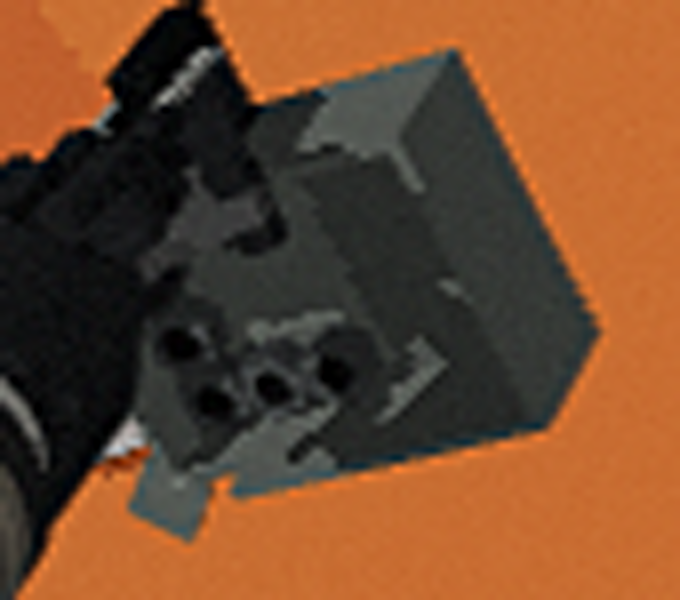

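All four nuts sit together in the lip corner: at the corner itself (215,402), two up the -x wall (272,388) and (335,370), and one along the +y wall (182,345). I'll hold still, check again, then hand in.

Call:
drive_tool:
  series:
    - [0,0,0,0,0,0,5]
    - [0,0,0,0,0,0,5]
    - [0,0,0,0,0,0,5]
    - [0,0,0,0,0,0,5]
    - [0,0,0,0,0,0,5]

```text
clock: 16.1
tcp_pos: [0.5603, 0.1008, 0.2703]
orientation: [0.283, 1.303, -2.092]
contact_force: [-0.3, -0.0, -3.9]
grip_width: 0.0125
```

```bash
python3 -c "
from h import *
T,o=tote(); print('qvel',r.get_obs()['qvel']); print('corner',o+T@np.array([-.049,.069,0]))
d=grab('top','t14.png')
cv2.imwrite('pics/t14c.png',cv2.resize(d['frame'][215:290,265:350],None,fx=8,fy=8,interpolation=cv2.INTER_CUBIC))
a=load('top0.png')['frame'];df=cv2.absdiff(a,d['frame']).max(2)
print('tools diff',(df[185:305,445:530]>40).sum(),'vise diff',(df[220:290,95:185]>60).sum())
P=np.array([[215,402],[272,388],[335,370],[182,345]])/8+[265,215];print(rayT(d,P,.015,T,o))
"
```

```text
t 16.1 tcp [0.5603 0.1008 0.2703] j [-0.2327  0.1298 -0.4537  2.188   1.1334  0.8221 -2.7246] tilt 43.7 down of -x,+y (deg): 29.6 28.9 F [-0.2894 -0.0022 -3.9434] 0.01248297559008817
qvel [ 0.0003 -0.0019 -0.0003  0.0016 -0.0064  0.0025 -0.0028]
corner [0.4718 0.1057 0.1638]
tools diff 83 vise diff 0
[[-36.6925  53.5644  15.    ]
 [-36.6257  32.5711  15.    ]
 [-35.7363   9.3875  15.    ]
 [-15.3818  53.7871  15.    ]]
```

View pics/t14c.png

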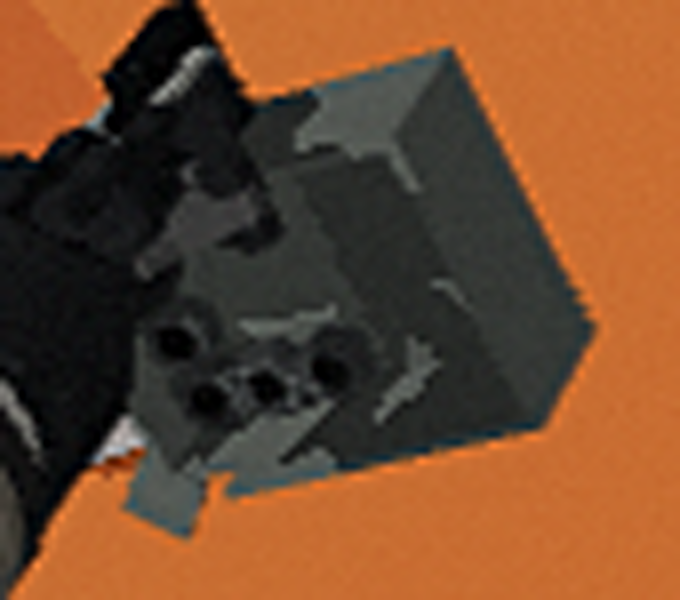

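View pics/t14.png

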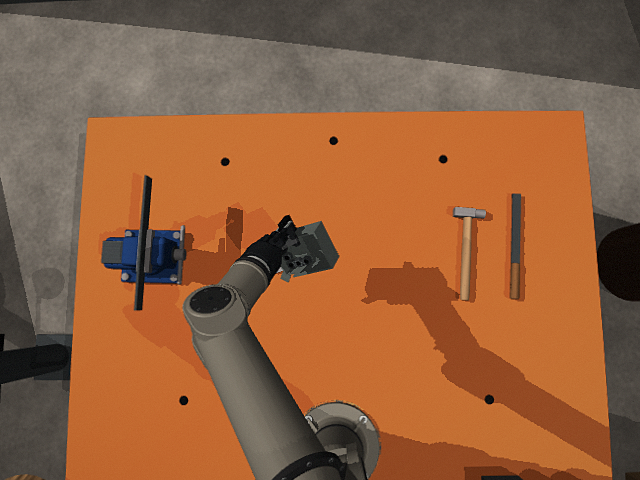

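```bash
python3 -c "
from h import *
print(r.hand_in())"
```

```text
the job is handed in; nothing more can be done
None
```

I lifted the lid off by its knob and set it flat on the bench to the left. Contact force confirmed it was down before I released it. I then picked the tote up by its fin and tilted it towards the pouring lip. The job was handed in at about 16 s, with the arm holding the tote still.

**Final checks:**
- **Tilt:** the tote is tilted about 44° in total, 29.6° towards -x and 28.9° towards +y, so the lip corner is lowest, about 0.16 m above the bench.
- **Nuts:** all four are inside, packed in an L at the lip corner and unmoved between two pictures. One is in the corner, two are behind it along the -x wall, and one is along the +y wall. The farthest is about 57 mm from the corner. I left this L rather than trying for a tighter 2x2 cluster.
- **Surroundings:** the before-and-after comparison showed no change at the vise. At the hammer and file 83 pixels differed, which I put down to the arm's shadow because both tools look unmoved in the picture.
- **Lid:** in the last wrist view it lay flat where I placed it.

No check failed.

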